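# Take the camera stack apart and lay its parts out

## Task

The parts of the little camera unit are piled up on the bench: take the pile apart from the top and set each part down gently, never dropped or tipped over, flat and lengthwise on the middle of its own place (either end first). The red spacer block goes upright into the narrow gap between the jig's two dark jaws, fully down; the black display onto the raised aluminium stand between its yellow corner marks, the green circuit module inside the white outline on the blue pad, and the blue battery pack into the black charging dock between its orange lips. Leave the orange meter where it is.

Things in the scene. Friction and masses are not known exactly. Their poses are not given: they have to be found in the camera images.
- spacer_mid (a point): Centre of the red spacer block with a thin silver band, top of the pile: 16 (x) x 50 (y) x 48 (z, height) mm, about 110 g, loose. Its y axis runs along its length, x across it, z up. It stands upright on the display; keep it upright.
- display_mid (a point): Centre of the black display unit with a green screen on top, second from the top: 38 (x) x 74 (y) x 20 (z) mm, about 110 g, loose. Its y axis runs along its length, x across it, z up.
- circuit_mid (a point): Centre of the green circuit module with a silver band and small parts at its ends, under the display: 48 (x) x 96 (y) x 20 (z) mm, about 130 g, loose. Its y axis runs along its length, x across it, z up.
- battery_mid (a point): Centre of the blue battery pack with two white bands, bottom of the pile, on the bench: 62 (x) x 120 (y) x 24 (z) mm, about 350 g, loose. Its y axis runs along its length, x across it, z up. The pile is slightly untidy: each part lies within 5 mm of the middle of the one below and turned up to 0.12 rad on it; nothing is fastened.
- jig_seat (a point): The jig's seat for the spacer: the point on the red floor strip in the middle of the gap, 6 mm above the bench. Aluminium plate 90 (x) x 70 (y) x 6 mm, fixed, with two dark steel jaws 40 mm long whose gap runs along y and is 20 mm wide (x); the gap is open at both ends; the jaws rise to 17 mm above this point, the upper 6 mm flaring outwards to a mouth about 28 mm wide. The seated spacer stands on the floor and sticks out above the jaws and past both ends.
- stand_seat (a point): Top of the raised pale aluminium stand, centre, 30 mm above the bench: flat plate 84 (x) x 116 (y) mm on four short legs, fixed, four yellow corner marks round the display's place. The display's y axis goes along the stand's y axis.
- pad_seat (a point): Top of the blue pad, centre, 6 mm above the bench: flat, 90 (x) x 140 (y) mm, fixed, with a white outline about 58 x 106 mm. The circuit module's y axis goes along the pad's y axis.
- dock_seat (a point): Floor of the black charging dock, centre, 10 mm above the bench: plate 100 (x) x 160 (y) mm, fixed, with an orange lip 8 mm high across each end, 144 mm apart (along y); both long sides are open. The battery's y axis goes along the dock's y axis, between the lips.
- meter_mid (a point): Centre of the orange hand-held multimeter lying in the middle of the far side, 75 x 140 x 34 mm, loose: leave it alone.
There are look-alikes about, which are no part of the job. What is shaped like the part that bears display_mid but purple is not meant.

How it is judged:
By the outcome, as a careful person would: the job done as asked, in the order asked, and still so for the second after the job is handed in, with the robot touching nothing.
It also fails if it takes over 115 s, if anything falls off the work surface, if the arm or the gripper's body presses on something with over 40 N, if the wrist force passes 120 N, or if a joint passes its speed limit or range.

## Robot

A 6-joint arm with a two-finger parallel gripper is mounted at the origin on the work surface. World frame = base frame: x ahead of the robot, y to its left, z up, the work surface at z = 0. Lengths are in m, angles in rad, forces in N, time in s.
With the tool pointing down it reaches from about 0.375 to 0.9 m from the base axis. Payload 3.1 kg.
Tool frame: the origin (TCP) lies at the centre of the arm's flange, where the gripper is bolted on; the fingertips stand 182 mm ahead of it and the grasp point (between the pads) lies 164 mm ahead of it; z points along the fingers, y is the line along which they close (so a half turn about z gives the same grasp; the last joint's range is limited). The gripper opens to 87 mm and grips with 3 to 60 N. Pads are 19 mm wide; open, the fingers measure 117 mm over their backs; the gripper's body (75 mm by 190 mm) begins 51 mm behind the grasp point.
Start: joints at [-1.442, 0.527, 1.433, -0, 1.181, -0.178], TCP at [0.189, -0.596, 0.405] pointing down, gripper open.
Joint ranges: [-3.08, 3.08], [-0.75, 2.2], [0.22, 2.44], [-1.43, 4.57], [0, 2.65], [-2.85, 2.85]. Speed limits (rad/s): [2.79, 2.79, 3.14, 3.14, 3.14, 3.14].

## Interface

Orientations are given as a unit quaternion [x, y, z, w].
In Python, from rig import * gives the robot as it stands.
- The arm moves only by the tool move_arm, never from a script. Its argument "commands" is a list that holds one entry, the list of rows, each a list of 6 numbers: the shift along the tool's x, y, z in units of 40 mm (1.0 is 40 mm), then the turn, a rotation vector about the tool's x, y, z in rad. A call has 1 to 12 rows; each row is the pose to reach, as a shift and turn from the pose commanded when the call began, along the tool's axes at that moment; what a row does not reach only later rows make up. A row lasts 1/8 s, in which the tool goes at most 62.5 mm and 10.7 degrees, less where a joint would pass 70% of its speed; a pose out of reach is approached as far as the arm can. A call with a gripper value outside its range is refused whole. "claw" is the closure, from -1 (fully open) to 1 (shut), so that 0 is half open, set as the call begins (left out, the last holds). The fingers move at their own pace and stop on an object; "squeeze" is the grip in N (left out, the last holds). Time passes only in rows, so rows that repeat a pose let the fingers close. It gives the time, the measured TCP pose, the force, the opening and the grip force at its end, in the units of the state.
- get_obs(): the state, without advancing time (a new reading comes with each control period).
- camera(name): name is "side" or "top"; returns a dict with "pixels" (420x560x3 uint8, blue, green, red), "range_z" (420x560 float32, m along the optical axis (not along the pixel's ray), 0 where there is no reading), "camera_matrix" (3x3 intrinsics, pixels), "extrinsics" (4x4, takes a point from world to camera coordinates). Camera axes: x right, y up, looking along -z (the intrinsics and any distortion apply to the point x, -y, -z); pixel columns grow to the right and rows downward; lengths in m; the calibration is good to about 2 mm. A picture is of the moment at which its call begins.
- hand_in(): hands the job in; it is judged then, once.
The state is a dict: "time": time; "q": joint angles; "joint_velocities": joint speeds; "joint_torque": joint torques, N m; "position": TCP position; "tool_rot": TCP orientation; "ft_force": force on the tool from outside, world axes, zero at the start; "moment": the same for the moment, N m; "grip_width": finger opening in m; "grip_force": force on a finger pad.
Only numpy, scipy, OpenCV 4.12 (cv2) and the standard library are available. Lean on these libraries where they do the work, as an engineer would, in place of code of your own. Each camera call takes 0.05 s, during which the arm holds its last target. There are 200 camera calls.

## Working session

There is one attempt and no reset: what is moved stays moved. The work goes in short steps, Python scripts to look and compute and a tool call to move; the robot and the scene stay as the last step left them, time stands still between calls to the robot, and variables do not carry over. Pictures are saved under pics/ and viewed, at most 14 in all, crops included, and the job is handed in when it is done.

Besides the shell and the picture viewer there is one more tool, called after "Call:" as name([rows], argument=value, ...), one row to a line, values as JSON. move_arm: Moves the arm, as the interface text tells. Its arguments: {"type":"object","properties":{"commands":{"type":"array","items":{"type":"array","items":{"type":"array","items":{"type":"number"}}}},"claw":{"type":"number"},"squeeze":{"type":"number"}},"required":["commands"]}

```bash
mkdir -p pics
cat > h.py <<'E'
from rig import *
import numpy as np, cv2
from scipy.spatial.transform import Rotation as R
def snap(name,fn):
    c=camera(name); cv2.imwrite('pics/'+fn+'.png',c['pixels']); np.savez('pics/'+fn+'.npz',**{k:np.array(v) for k,v in c.items()}); return c
def world(c,uv,z=None):
    # uv list -> world points by depth, or intersect plane z
    K=np.array(c['camera_matrix']);E=np.array(c['extrinsics']);o=[]
    for u,v in uv:
        r=np.array([(u-K[0,2])/K[0,0],-(v-K[1,2])/K[1,1],-1.0])
        Rw=E[:3,:3].T; C=-Rw@E[:3,3]; d=Rw@r
        s=c['range_z'][int(round(v)),int(round(u))] if z is None else (z-C[2])/d[2]
        o.append(C+s*d)
    return np.array(o)
E
python3 - <<'E'
from h import *
for n in('top','side'):
    c=snap(n,n+'0'); print(n,c['camera_matrix'],np.round(c['extrinsics'],4), [k for k in c])
o=get_obs();print(o)
E
```

```text
top [[411.37646935   0.         280.96442515]
 [  0.         411.37646935 205.547584  ]
 [  0.           0.           1.        ]] [[ 0.0262 -0.9996  0.0061 -0.011 ]
 [ 0.9878  0.0269  0.1533 -0.5865]
 [-0.1534  0.002   0.9882 -0.8412]
 [ 0.      0.      0.      1.    ]] ['pixels', 'range_z', 'camera_matrix', 'extrinsics']
side [[413.93908989   0.         285.20037271]
 [  0.         413.93908989 208.65440587]
 [  0.           0.           1.        ]] [[ 0.9482 -0.3176  0.0096 -0.5266]
 [ 0.1759  0.5497  0.8166 -0.1641]
 [-0.2646 -0.7726  0.5771 -0.7464]
 [ 0.      0.      0.      1.    ]] ['pixels', 'range_z', 'camera_matrix', 'extrinsics']
{'time': 0.1, 'q': array([-1.44251007e+00,  5.28394841e-01,  1.43376642e+00,  8.63727563e-07,
        1.18139783e+00, -1.78501911e-01]), 'joint_velocities': array([-1.23491453e-05, -1.03237410e-03, -3.21498111e-03,  1.03314042e-03,
        1.17831726e-03, -9.44921896e-04]), 'joint_torque': array([-6.32372903e-04, -4.40987313e+01, -1.77150875e+01,  6.33524568e-02,
        5.33918047e-02, -4.68322946e-05]), 'position': array([ 0.1887366, -0.5955038,  0.4038583]), 'tool_rot': array([ 9.88257726e-01,  1.52793000e-01,  2.50832025e-05, -9.82901331e-04]), 'ft_force': array([0.0424314 , 0.29522028, 0.46192184]), 'moment': array([ 0.01041893,  0.049309  , -0.00685241]), 'grip_force': 0.0, 'grip_width': 0.08692130831742621}
```

View pics/top0.png

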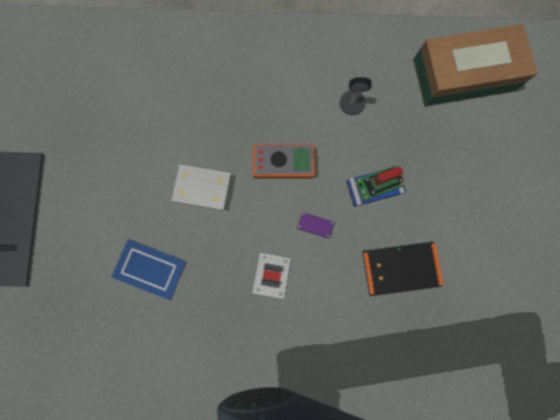

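View pics/side0.png

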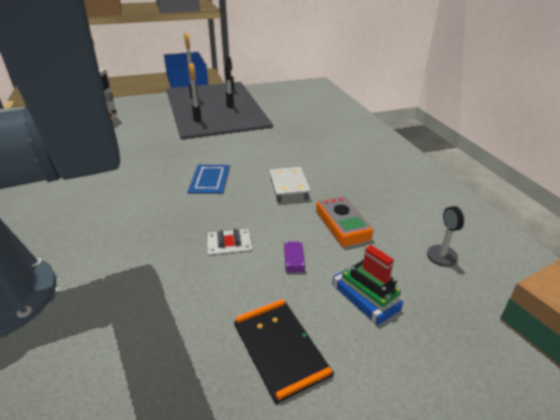

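The top view shows these:
- The pile is at about (377,185), with the red spacer at (387,176).
- The look-alike is the purple slab at (316,225).
- The targets are the jig (272,275), stand (201,187), pad (149,269) and dock (402,268). The meter is at (284,160).

The side view agrees, with the pile at (370,285). I'll take enlarged crops and measure.

```bash
cat > crops.py <<'E'
import cv2,numpy as np
im=cv2.imread('pics/top0.png'); s=cv2.imread('pics/side0.png')
f=lambda I,u,v,w,h,k:cv2.resize(I[v:v+h,u:u+w],None,fx=k,fy=k,interpolation=cv2.INTER_CUBIC)
a=np.hstack([f(im,340,160,80,60,5),f(s,325,235,80,60,5)])
b=np.hstack([f(im,245,245,80,60,5),f(im,165,155,80,60,5)])
cv2.imwrite('pics/crop0.png',np.vstack([a[:300],b]))
E
python3 crops.py
python3 - <<'E'
from h import *
c=dict(np.load('pics/top0.npz'))
E=c['extrinsics'];print('cam',-E[:3,:3].T@E[:3,3])
v,u=np.mgrid[0:420,0:560];K=c['camera_matrix'];d=c['range_z']
P=np.stack([(u-K[0,2])/K[0,0]*d,-(v-K[1,2])/K[1,1]*d,-d],-1)@E[:3,:3]-E[:3,:3].T@E[:3,3]
np.save('pics/P0.npy',P)
for n,(a,b) in dict(bench=(230,240),spacer=(390,174),pile=(375,190),pilelow=(355,190),jig=(262,290),gap=(271,275),stand=(201,187),pad=(149,269),dock=(402,268),purple=(316,225),meter=(284,160)).items():
    print(n,np.round(P[b,a],4))
E
```

```text
cam [0.45053331 0.00638972 0.92125887]
bench [0.5124 0.1161 0.0022]
spacer [ 0.6463 -0.2132  0.1129]
pile [ 0.6227 -0.1944  0.0629]
pilelow [ 0.6296 -0.1592  0.0227]
jig [0.4052 0.041  0.0066]
gap [0.4379 0.0224 0.0075]
stand [0.6254 0.1819 0.0305]
pad [0.4439 0.2887 0.0114]
dock [ 0.4606 -0.2648  0.0091]
purple [ 0.549  -0.0735  0.0222]
meter [6.902e-01 6.000e-04 3.610e-02]
```

View pics/crop0.png

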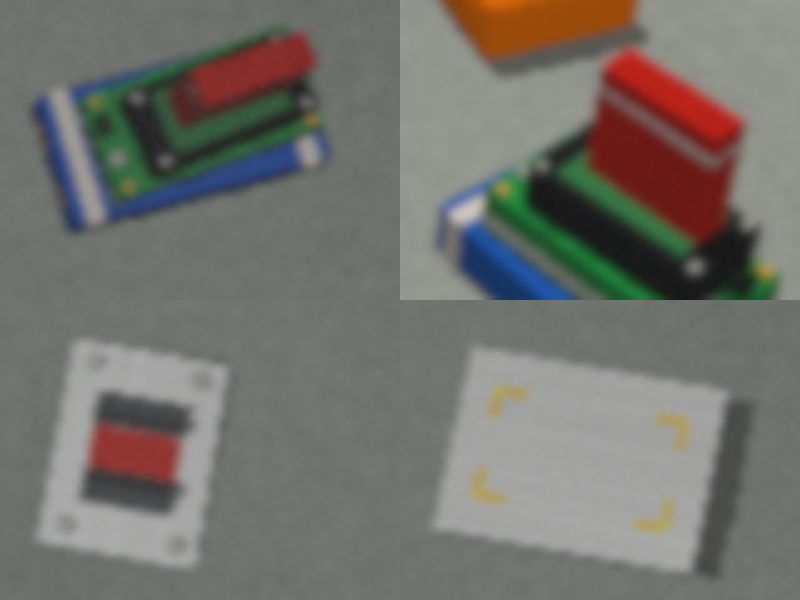

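The crop confirms the pile, top to bottom: red spacer with silver band, black display with green screen, green circuit module, blue battery. The purple slab isn't part of it. Next I'll fit rectangles.

```bash
cat >> h.py <<'E'
def cloud(c):
    v,u=np.mgrid[0:420,0:560];K=np.array(c['camera_matrix']);d=c['range_z'];E=np.array(c['extrinsics'])
    return np.stack([(u-K[0,2])/K[0,0]*d,-(v-K[1,2])/K[1,1]*d,-d],-1)@E[:3,:3]-E[:3,:3].T@E[:3,3]
def fit(c,mask,z,roi,long_is_y=True,show=None):
    m=np.zeros(mask.shape,np.uint8);u0,u1,v0,v1=roi;m[v0:v1,u0:u1]=mask[v0:v1,u0:u1]
    n,l,s,_=cv2.connectedComponentsWithStats(m)
    k=1+np.argmax(s[1:,4]);m=(l==k).astype(np.uint8)
    big=cv2.resize(m*255,None,fx=4,fy=4,interpolation=cv2.INTER_LINEAR)
    cs,_=cv2.findContours((big>127).astype(np.uint8),cv2.RETR_EXTERNAL,cv2.CHAIN_APPROX_NONE)
    p=max(cs,key=cv2.contourArea)[:,0].astype(float);p=(p+.5)/4-.5
    w=world(c,p,z)[:,:2];(cx,cy),(a,b),t=cv2.minAreaRect((w*1000).astype(np.float32))
    # yaw = angle of the long axis (deg in [-90,90))
    yl=t if a>b else t+90
    yl=(yl+90)%180-90
    return np.round([cx,cy,max(a,b),min(a,b),yl],1)
E
python3 - <<'E'
from h import *
c=dict(np.load('pics/top0.npz'));hsv=cv2.cvtColor(c['pixels'],cv2.COLOR_BGR2HSV)
H,S,V=[hsv[...,i].astype(int) for i in range(3)]; P=cloud(c);Z=P[...,2]
print('jig',fit(c,(V>150)&(S<60)|(V<70)|((S>120)&((H<8)|(H>172))),.006,(245,300,245,305)))
print('jaws',fit(c,(V<85)|((S>120)&((H<8)|(H>172))),.02,(245,300,245,305)))
print('jigred',fit(c,((S>120)&((H<8)|(H>172))),.006,(245,300,245,305)))
print('stand',fit(c,(V>140)&((S<60)|(H<35)),.030,(165,240,155,215)))
print('marks',[fit(c,(S>60)&(H>15)&(H<35)&(V>140),.03,r) for r in ((165,202,155,187),(202,240,155,187),(165,202,187,215),(202,240,187,215))])
print('pad',fit(c,(S>110)&(H>95)&(H<130),.006,(100,200,230,310)))
print('dock',fit(c,(V<70)|((S>120)&(H<20)),.012,(350,460,235,305)))
for n,z in dict(spacer=.112,disp=.064,circ=.044,bat=.024).items():
    print(n,fit(c,abs(Z-z)<.007,z,(335,420,155,215)))
print('spacer col',fit(c,((S>120)&((H<8)|(H>172)))&(V>125),.112,(335,420,155,215)))
print(np.round(Z[160:214:3,345:412:3]*1000).astype(int))
E
```

```text
jig [437.7  22.   89.7  69.1  -8.6]
jaws [431.7  21.3  37.9  31.7  82.2]
jigred [437.6  21.5  36.7  19.8  82.2]
stand [627.2 183.5 116.3  84.8  81.4]
marks [array([652.8, 216.8,  15. ,  13. , -88.4]), array([642.9, 140.8,  19.4,  10.6,  40.4]), array([611.8, 224.7,  17.9,  10.4,  40.9]), array([600. , 147.5,  19.2,  11. , -53.9])]
pad [444.1 291.5 139.1  88.6  70.6]
dock [ 460.5 -265.2  163.6   99.4  -81. ]
spacer [ 647.5 -212.6   54.    18.1  -68.3]
disp [ 644.5 -210.9   77.4   40.2  -65.9]
circ [ 644.  -207.9   98.6   50.7  -68.5]
bat [ 640.5 -204.9  123.2   64.4  -74.2]
spacer col [ 648.2 -214.6   47.6   13.4  -68. ]
[[  4  -1   0   0   1   2   3  -2  -2   1   2   0   1   1  -2   4   3   0
   -2   0  -3  -1   1]
 [  0   1   3   1  -1   2   1  -3   2   1   0   1   1   0  -2   0   0   1
    3   0   2   4   0]
 [  1  -3   1   1  -2   3   2   0  -2   1   1  -3   0   2  -1   5  43  43
  113   0   2   0   0]
 [ -1   1   2   0  -2   1   0  -4   2   2   2   1   3  44  65  63 113 114
  112  -1   0  -1   1]
 [  1   2   4  -1  -1  -1   1  -2   0   1  47  45  66 114 113 112 115 113
  114 112 
[... 574 characters left out ...]
 26  27  24   3  -1]
 [  1  -1  23  22  25  37  45  44  54  66  55  43  43  28  25  24  23  24
   22  11   0   1  -1]
 [  3   4  20  23  24  25  47  45  46  46  25  25  26  22  24  15   2   0
   -2   3   1   2  -2]
 [  1   0  10  24  24  25  43  33  24  23  21  20   1   1   0   3   1  -1
    0   3   3   1   0]
 [  3   4   0  22  23  25  25  23   9  -1   0   0   0   0  -1   0  -1   3
    0   0  -1   1   1]
 [ -1   0   0  20  15  -2  -1   2   2  -2   2   2   1   1   3  -3   3   1
    1   0   0   3   1]
 [  0   1   1   0   1  -1   1   2   2  -1  -1   0   0   1   1  -3   4   2
    2   0   3  -1   1]
 [  0   0   2   1   0  -1   1   1   2   3   0  -4  -1   3   2   2  -1   1
    0   1  -2   1   0]]
```

```bash
cat >> h.py <<'E'
def row(x,y,ztip,phi):
    """mm, deg -> shift (units) and turn in tool axes from the measured pose"""
    o=get_obs();Rt=R.from_quat(o['tool_rot']);p=np.array([x/1000,y/1000,ztip/1000+.182])
    Rg=R.from_matrix(np.array([[np.cos(np.radians(phi)),np.sin(np.radians(phi)),0],[np.sin(np.radians(phi)),-np.cos(np.radians(phi)),0],[0,0,-1]]).T).as_matrix()
    Rg=R.from_matrix(np.column_stack([[np.cos(np.radians(phi)),np.sin(np.radians(phi)),0],[np.sin(np.radians(phi)),-np.cos(np.radians(phi)),0],[0,0,-1]]))
    d=Rt.inv().apply(p-o['position'])/.04; r=(Rt.inv()*Rg).as_rotvec()
    print('t',o['time'],'row',np.round(d,3),np.round(r,4),'grip',round(o['grip_width'],4),round(o['grip_force'],1),'F',np.round(o['ft_force'],1))
E
sed -i '/\.T)\.as_matrix()$/d' h.py
python3 - <<'E'
from h import *
row(648,-213.5,180,111.8)
c=dict(np.load('pics/top0.npz'));P=cloud(c)
for r in((335,385,70,120),(410,540,20,105)):
    q=P[r[2]:r[3],r[0]:r[1]].reshape(-1,3);q=q[q[:,2]>.02];print(np.round(q.min(0),3),np.round(q.max(0),3))
E
```

```text
t 0.1 row [13.829 -5.635  1.062] [-1.2000e-03 -1.9000e-03 -1.6445e+00] grip 0.0869 0.0 F [0.  0.3 0.5]
[ 0.451 -0.178  0.021] [0.851 0.006 0.921]
[ 0.451 -0.54   0.02 ] [0.999 0.006 0.921]
```

Call:
move_arm([
  [[13.83,-5.63,1.06,0,0,-1.6445],[13.83,-5.63,1.06,0,0,-1.6445],[13.83,-5.63,1.06,0,0,-1.6445],[13.83,-5.63,1.06,0,0,-1.6445],[13.83,-5.63,1.06,0,0,-1.6445],[13.83,-5.63,1.06,0,0,-1.6445],[13.83,-5.63,1.06,0,0,-1.6445],[13.83,-5.63,1.06,0,0,-1.6445],[13.83,-5.63,1.06,0,0,-1.6445],[13.83,-5.63,1.06,0,0,-1.6445],[13.83,-5.63,1.06,0,0,-1.6445],[13.83,-5.63,1.06,0,0,-1.6445]],
], claw=-0.2, squeeze=20)

```text
time: 1.6
position: [0.6476, -0.2142, 0.3617]
tool_rot: [0.561, 0.828, -0.0, -0.001]
ft_force: [-0.3, 0.3, -0.3]
grip_width: 0.052
grip_force: 0.0
```

Run:
```python
from h import *
row(648,-213.5,180,111.8);row(648,-213.5,88,111.8)
c=snap('side','side1');cv2.imwrite('pics/side1c.png',cv2.resize(c['pixels'][150:350,270:530],None,fx=3,fy=3,interpolation=cv2.INTER_CUBIC))
```

```text
t 1.6 row [ 0.013  0.015 -0.006] [-0.0015 -0.0008  0.0002] grip 0.052 0.0 F [-0.3  0.3 -0.3]
t 1.6 row [0.011 0.018 2.294] [-0.0015 -0.0008  0.0002] grip 0.052 0.0 F [-0.3  0.3 -0.3]
```

View pics/side1c.png

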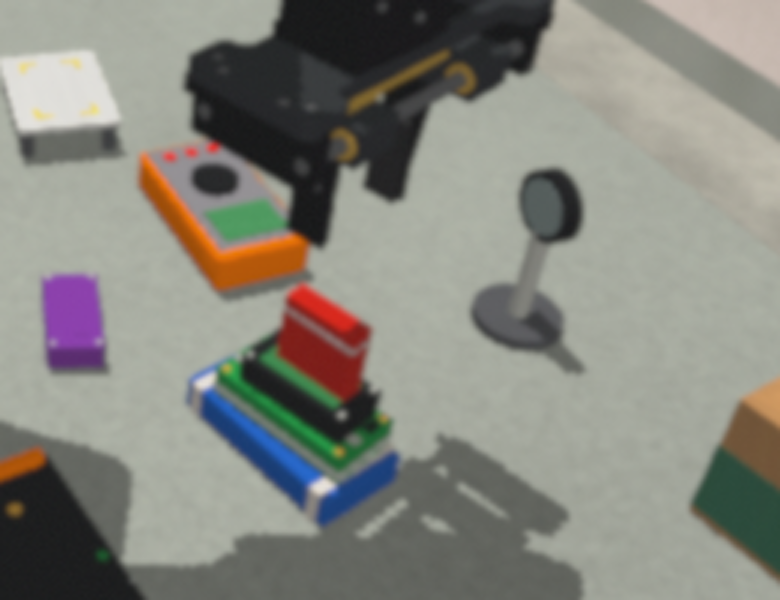

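The fingers straddle the red spacer in line with its faces. I'll descend and close.

Call:
move_arm([
  [[0.01,0.02,0.8,0,0,0],[0.01,0.02,1.6,0,0,0],[0.01,0.02,2.0,0,0,0],[0.01,0.02,2.3,0,0,0],[0.01,0.02,2.3,0,0,0],[0.01,0.02,2.3,0,0,0]],
])

```text
time: 2.4
position: [0.6491, -0.2137, 0.2714]
tool_rot: [0.561, 0.828, 0.0, 0.001]
ft_force: [-0.2, -0.8, -0.6]
grip_width: 0.0524
grip_force: 0.0
```

Call:
move_arm([
  [[0,0,0,0,0,0],[0,0,0,0,0,0],[0,0,0,0,0,0],[0,0,0,0,0,0],[0,0,0,0,0,0],[0,0,0,0,0,0],[0,0,0,0,0,0],[0,0,0,0,0,0]],
], claw=1, squeeze=20)

```text
time: 3.4
position: [0.6487, -0.2134, 0.2704]
tool_rot: [0.561, 0.828, 0.0, 0.0]
ft_force: [-0.9, -0.8, 1.1]
grip_width: 0.0157
grip_force: 20.0
```

Call:
move_arm([
  [[0,0,-0.2,0,0,0],[0,0,-0.8,0,0,0],[0,0,-1.6,0,0,0],[0,0,-2,0,0,0],[0,0,-2,0,0,0]],
])

```text
time: 4.03
position: [0.649, -0.2135, 0.3519]
tool_rot: [0.561, 0.828, 0.0, 0.002]
ft_force: [0.2, -0.0, -0.6]
grip_width: 0.0158
grip_force: 20.0
```

Run:
```python
from h import *
row(437.7,21.8,110,81.8)
c=snap('top','top1');hsv=cv2.cvtColor(c['pixels'],cv2.COLOR_BGR2HSV)
H,S,V=[hsv[...,i].astype(int) for i in range(3)]; P=cloud(c);Z=P[...,2]
for n,z in dict(disp=.064,circ=.044,bat=.024).items():
    print(n,fit(c,abs(Z-z)<.006,z,(335,420,155,215)))
```

```text
t 4.025 row [ 7.427 -2.723  1.473] [0.0026 0.0018 0.5237] grip 0.0158 20.0 F [ 0.2 -0.  -0.6]
disp [ 638.6 -197.3   46.7   39.8  -66.5]
circ [ 638.4 -192.8   65.6   50.3  -69.7]
bat [ 635.9 -187.8   86.8   63.9  -74.2]
```

Call:
move_arm([
  [[1,-0.4,0,0,0,0.1],[2.4,-0.9,0,0,0,0.25],[3.8,-1.4,0,0,0,0.4],[5.2,-1.9,0,0,0,0.524],[6.5,-2.4,0,0,0,0.524],[7.2,-2.65,0.6,0,0,0.524],[7.43,-2.72,1.2,0,0,0.524],[7.43,-2.72,1.47,0,0,0.524],[7.43,-2.72,1.47,0,0,0.524],[7.43,-2.72,1.47,0,0,0.524]],
])

```text
time: 5.32
position: [0.4382, 0.0216, 0.2918]
tool_rot: [0.756, 0.654, 0.0, 0.001]
ft_force: [-1.0, -0.1, -0.5]
grip_width: 0.0156
grip_force: 20.0
```

Run:
```python
from h import *
row(437.7,21.8,31,81.8)
c=snap('side','side2');cv2.imwrite('pics/side2c.png',cv2.resize(c['pixels'][150:280,160:320],None,fx=4,fy=4,interpolation=cv2.INTER_CUBIC))
c=snap('top','top2');hsv=cv2.cvtColor(c['pixels'],cv2.COLOR_BGR2HSV)
H,S,V=[hsv[...,i].astype(int) for i in range(3)]; P=cloud(c);Z=P[...,2]
for n,z in dict(disp=.064,circ=.044,bat=.024).items():
    print(n,fit(c,abs(Z-z)<.006,z,(335,420,155,215)))
print('circ union',fit(c,Z>.036,.044,(335,420,155,215)))
print('disp2',fit(c,Z>.055,.064,(335,420,155,215)))
```

```text
t 5.325 row [ 0.003 -0.015  1.97 ] [ 0.0013  0.0001 -0.0011] grip 0.0156 20.0 F [-1.  -0.1 -0.5]
disp [ 644.6 -210.9   77.2   40.   -65.9]
circ [ 644.4 -207.9   98.2   50.   -68.3]
bat [ 641.1 -204.6  122.7   64.3  -73.5]
circ union [ 644.3 -207.7  100.2   51.7  -69.3]
disp2 [ 644.5 -210.6   77.9   40.   -65.8]
```

View pics/side2c.png

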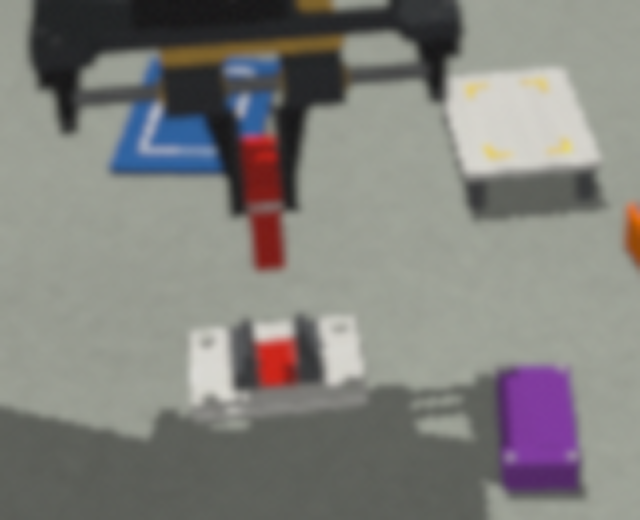

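The spacer hangs upright over the jig's gap, with its near-end bottom at about (227,217) full-frame. I'll check its offset along the gap.

Run:
```python
from h import *
c=dict(np.load('pics/side2.npz'))
w=world(c,[(224,217),(231.2,216.3)],.0854)*1000;print(w.round(1))
t=np.radians(81.8);print((w[:,:2]-[438.2,21.6])@np.array([[np.cos(t),np.sin(t)],[np.sin(t),-np.cos(t)]]).T)
```

```text
[[429.    4.5  85.4]
 [443.    2.4  85.4]]
[[-18.25245605  -6.63480862]
 [-18.27454035   7.47428903]]
```

Run:
```python
from h import *
t=np.radians(81.8)
for n in('side2','top2'):
    c=dict(np.load('pics/%s.npz'%n));P=cloud(c);hsv=cv2.cvtColor(c['pixels'],cv2.COLOR_BGR2HSV)
    H,S,V=[hsv[...,i].astype(int) for i in range(3)]
    m=(S>120)&((H<8)|(H>172))&(P[...,2]>.05)&(np.hypot(P[...,0]-.438,P[...,1]-.022)<.07)
    q=P[m]*1000;l=(q[:,:2]-[438.2,21.6])@np.array([np.cos(t),np.sin(t)])
    print(n,m.sum());
    if m.sum():print('z',np.percentile(q[:,2],[0,5,50,95,100]).round(1),'l',np.percentile(l,[0,5,25,50,75,95,100]).round(1))
```

```text
side2 249
z [ 90.   95.8 133.8 137.  153.2] l [-25.8 -24.9 -23.2 -20.3  -2.6  17.1  24.3]
top2 0
```

Depth puts the spacer from −25 to +24 mm about the grip centre, so it's centred. I'll lower it into the gap.

Call:
move_arm([
  [[0,-0.015,0.6,0,0,0],[0,-0.015,1.0,0,0,0],[0,-0.015,1.2,0,0,0],[0,-0.015,1.35,0,0,0],[0,-0.015,1.5,0,0,0],[0,-0.015,1.6,0,0,0],[0,-0.015,1.7,0,0,0],[0,-0.015,1.8,0,0,0],[0,-0.015,1.88,0,0,0],[0,-0.015,1.92,0,0,0],[0,-0.015,1.92,0,0,0]],
])

```text
time: 6.8
position: [0.4367, 0.0223, 0.2146]
tool_rot: [0.756, 0.655, -0.0, -0.0]
ft_force: [-1.0, -0.9, -0.7]
grip_width: 0.0161
grip_force: 20.0
```

Call:
move_arm([
  [[0,0,0.03,0,0,0],[0,0,0.06,0,0,0],[0,0,0.06,0,0,0],[0,0,0.06,0,0,0]],
])

```text
time: 7.3
position: [0.4367, 0.0223, 0.2124]
tool_rot: [0.756, 0.655, 0.0, -0.0]
ft_force: [-0.1, 0.1, -1.0]
grip_width: 0.0161
grip_force: 20.0
```

Call:
move_arm([
  [[0,0,0.02,0,0,0],[0,0,0.02,0,0,0],[0,0,0.02,0,0,0]],
])

```text
time: 7.68
position: [0.4366, 0.0223, 0.2123]
tool_rot: [0.756, 0.655, 0.0, 0.0]
ft_force: [-0.7, -0.4, 7.6]
grip_width: 0.0162
grip_force: 20.0
```

Call:
move_arm([
  [[0,0,0.02,0,0,0],[0,0,0.02,0,0,0],[0,0,0.02,0,0,0]],
])

```text
time: 8.05
position: [0.4365, 0.0223, 0.2123]
tool_rot: [0.756, 0.655, 0.0, 0.001]
ft_force: [-1.7, -0.3, 17.3]
grip_width: 0.0159
grip_force: 20.0
```

Contact is at a fingertip height of 30.3 mm, where 30.4 was expected, so the spacer is seated. Releasing.

Call:
move_arm([
  [[0,0,-0.03,0,0,0],[0,0,-0.03,0,0,0],[0,0,-0.03,0,0,0],[0,0,-0.03,0,0,0],[0,0,-0.03,0,0,0],[0,0,-0.03,0,0,0]],
], claw=0)

```text
time: 8.8
position: [0.4367, 0.0223, 0.2119]
tool_rot: [0.756, 0.655, -0.0, -0.0]
ft_force: [0.6, -0.1, -0.3]
grip_width: 0.0432
grip_force: 0.0
```

Call:
move_arm([
  [[0,0,-0.3,0,0,0],[0,0,-1,0,0,0],[0,0,-2,0,0,0],[0,0,-3,0,0,0],[0,0,-3,0,0,0],[0,0,-3,0,0,0]],
])

```text
time: 9.55
position: [0.4363, 0.0224, 0.3321]
tool_rot: [0.756, 0.655, 0.0, 0.0]
ft_force: [-0.6, -0.5, -0.8]
grip_width: 0.0433
grip_force: 0.0
```

Run:
```python
from h import *
row(644.5,-210.8,150,114.0)
c=snap('side','side3');cv2.imwrite('pics/side3c.png',cv2.resize(c['pixels'][190:290,180:320],None,fx=5,fy=5,interpolation=cv2.INTER_CUBIC))
```

```text
t 9.55 row [-5.025e+00  5.985e+00  4.000e-03] [ 1.000e-04  1.000e-04 -5.623e-01] grip 0.0433 0.0 F [-0.6 -0.5 -0.8]
```

View pics/side3c.png

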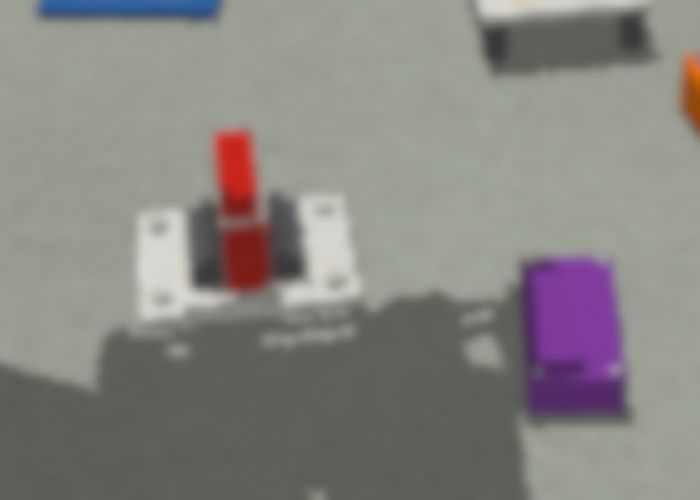

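The spacer stands upright in the gap. Next is the display.

Call:
move_arm([
  [[-5.02,5.98,0,0,0,-0.562],[-5.02,5.98,0,0,0,-0.562],[-5.02,5.98,0,0,0,-0.562],[-5.02,5.98,0,0,0,-0.562],[-5.02,5.98,0,0,0,-0.562],[-5.02,5.98,0,0,0,-0.562],[-5.02,5.98,0,0,0,-0.562],[-5.02,5.98,0,0,0,-0.562],[-5.02,5.98,0,0,0,-0.562]],
], claw=-0.4)

```text
time: 10.72
position: [0.6442, -0.2094, 0.3319]
tool_rot: [0.544, 0.839, -0.0, -0.001]
ft_force: [0.5, -0.1, -0.3]
grip_width: 0.0609
grip_force: 0.0
```

Run:
```python
from h import *
row(644.5,-210.8,48.5,114.0)
```

```text
t 10.725 row [-0.037 -0.005  2.535] [-0.0007 -0.001   0.0008] grip 0.0609 0.0 F [ 0.5 -0.1 -0.3]
```

Call:
move_arm([
  [[-0.04,0,1.0,0,0,0],[-0.04,0,1.8,0,0,0],[-0.04,0,2.2,0,0,0],[-0.04,0,2.4,0,0,0],[-0.04,0,2.52,0,0,0],[-0.04,0,2.52,0,0,0],[-0.04,0,2.52,0,0,0]],
])

```text
time: 11.6
position: [0.6457, -0.2123, 0.2321]
tool_rot: [0.545, 0.839, 0.0, 0.001]
ft_force: [0.5, -0.5, -0.0]
grip_width: 0.061
grip_force: 0.0
```

Call:
move_arm([
  [[0,0,0,0,0,0],[0,0,0,0,0,0],[0,0,0,0,0,0],[0,0,0,0,0,0],[0,0,0,0,0,0],[0,0,0,0,0,0],[0,0,0,0,0,0]],
], claw=1, squeeze=20)

```text
time: 12.48
position: [0.6455, -0.2121, 0.2313]
tool_rot: [0.545, 0.839, 0.0, 0.0]
ft_force: [-0.2, 0.4, 1.3]
grip_width: 0.0378
grip_force: 20.0
```

Call:
move_arm([
  [[0,0,-0.2,0,0,0],[0,0,-0.6,0,0,0],[0,0,-1.4,0,0,0],[0,0,-2,0,0,0],[0,0,-2,0,0,0]],
])

```text
time: 13.1
position: [0.6462, -0.2125, 0.3145]
tool_rot: [0.545, 0.839, 0.0, 0.003]
ft_force: [-0.0, -0.4, -1.0]
grip_width: 0.0376
grip_force: 20.0
```

Run:
```python
from h import *
row(627.2,183.5,100,81.4)
```

```text
t 13.1 row [9.243 3.586 0.781] [0.0055 0.0039 0.5687] grip 0.0376 20.0 F [-0.  -0.4 -1. ]
```

Call:
move_arm([
  [[1.2,0.5,0,0,0,0.08],[2.6,1.0,0,0,0,0.2],[4.0,1.55,0,0,0,0.33],[5.4,2.1,0,0,0,0.45],[6.8,2.65,0,0,0,0.569],[8.0,3.1,0.2,0,0,0.569],[8.9,3.45,0.5,0,0,0.569],[9.2,3.57,0.78,0,0,0.569],[9.2,3.57,0.78,0,0,0.569],[9.2,3.57,0.78,0,0,0.569],[9.2,3.57,0.78,0,0,0.569]],
])

```text
time: 14.48
position: [0.6269, 0.1805, 0.2805]
tool_rot: [0.759, 0.651, 0.0, 0.0]
ft_force: [-0.2, 0.2, -0.8]
grip_width: 0.0381
grip_force: 20.0
```

Run:
```python
from h import *
row(627,181.9,35.3,81.4)
c=snap('top','top3');P=cloud(c);Z=P[...,2]
print('circ',fit(c,abs(Z-.044)<.007,.044,(335,420,155,215)),fit(c,(Z>.036),.044,(335,420,155,215)))
print('bat',fit(c,(Z>.016),.024,(335,420,155,215)))
c=snap('side','side4');P=cloud(c)
V=c['pixels'].max(2); m=(abs(P[...,0]-.627)<.06)&(abs(P[...,1]-.183)<.06)&(P[...,2]>.08)&(P[...,2]<.13)
v,u=np.nonzero(m);print(u.min(),u.max(),v.min(),v.max())
cv2.imwrite('pics/side4c.png',cv2.resize(c['pixels'][120:220,220:360],None,fx=5,fy=5,interpolation=cv2.INTER_CUBIC))
```

```text
t 14.475 row [ 0.034 -0.005  1.579] [ 0.001  -0.     -0.0025] grip 0.0381 20.0 F [-0.2  0.2 -0.8]
circ [ 644.4 -207.9   99.7   50.2  -68. ] [ 644.3 -208.    99.7   50.2  -68.2]
bat [ 641.1 -204.4  123.7   66.7  -72.1]
278 303 143 164
```

View pics/side4c.png

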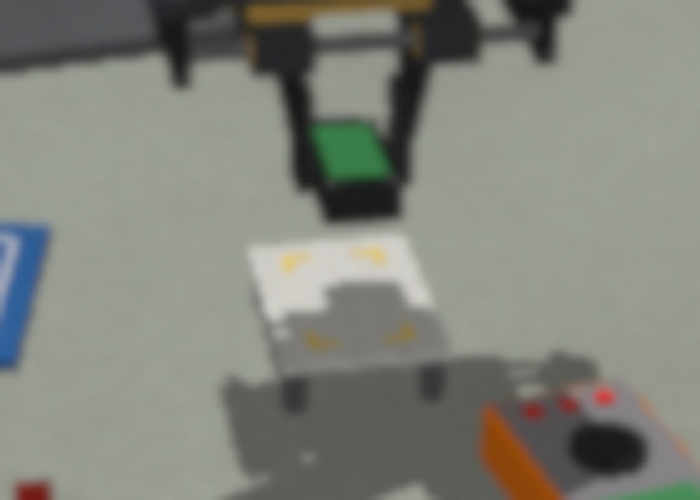

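The display is held level above the stand's marks. Lowering it.

Call:
move_arm([
  [[0.03,0,0.5,0,0,0],[0.03,0,0.9,0,0,0],[0.03,0,1.2,0,0,0],[0.03,0,1.4,0,0,0],[0.03,0,1.5,0,0,0],[0.03,0,1.53,0,0,0],[0.03,0,1.53,0,0,0]],
])

```text
time: 15.45
position: [0.6267, 0.1834, 0.2191]
tool_rot: [0.758, 0.652, 0.0, 0.0]
ft_force: [0.0, 1.0, -1.6]
grip_width: 0.0378
grip_force: 20.0
```

Call:
move_arm([
  [[0,0,0.02,0,0,0],[0,0,0.03,0,0,0],[0,0,0.03,0,0,0]],
])

```text
time: 15.82
position: [0.6265, 0.1833, 0.2177]
tool_rot: [0.758, 0.652, 0.0, 0.0]
ft_force: [0.1, -0.4, -0.9]
grip_width: 0.038
grip_force: 20.0
```

Call:
move_arm([
  [[0,0,0.02,0,0,0],[0,0,0.02,0,0,0],[0,0,0.02,0,0,0]],
])

```text
time: 16.2
position: [0.6266, 0.1833, 0.2173]
tool_rot: [0.758, 0.652, 0.0, 0.0]
ft_force: [-1.6, -0.3, 3.5]
grip_width: 0.038
grip_force: 20.0
```

Call:
move_arm([
  [[0,0,0,0,0,0],[0,0,0,0,0,0],[0,0,0,0,0,0],[0,0,0,0,0,0],[0,0,0,0,0,0]],
], claw=-0.4)

```text
time: 16.82
position: [0.6265, 0.1833, 0.2167]
tool_rot: [0.758, 0.652, -0.0, -0.0]
ft_force: [0.9, 0.5, 1.4]
grip_width: 0.0607
grip_force: 0.0
```

Call:
move_arm([
  [[0,0,-0.3,0,0,0],[0,0,-1,0,0,0],[0,0,-2,0,0,0],[0,0,-2.6,0,0,0],[0,0,-2.6,0,0,0]],
])

```text
time: 17.45
position: [0.6273, 0.1835, 0.324]
tool_rot: [0.758, 0.652, 0.003, 0.002]
ft_force: [-0.6, 0.2, -0.8]
grip_width: 0.0608
grip_force: 0.0
```

Run:
```python
from h import *
row(644.4,-207.9,140,111.8)
```

```text
t 17.45 row [-9.61   1.889  0.045] [ 0.0066 -0.     -0.5309] grip 0.0608 0.0 F [-0.6  0.2 -0.8]
```

Call:
move_arm([
  [[-9.61,1.89,0.04,0,0,-0.531],[-9.61,1.89,0.04,0,0,-0.531],[-9.61,1.89,0.04,0,0,-0.531],[-9.61,1.89,0.04,0,0,-0.531],[-9.61,1.89,0.04,0,0,-0.531],[-9.61,1.89,0.04,0,0,-0.531],[-9.61,1.89,0.04,0,0,-0.531],[-9.61,1.89,0.04,0,0,-0.531],[-9.61,1.89,0.04,0,0,-0.531],[-9.61,1.89,0.04,0,0,-0.531]],
], claw=-0.65)

```text
time: 18.7
position: [0.6437, -0.2057, 0.319]
tool_rot: [0.56, 0.829, 0.0, -0.001]
ft_force: [-1.1, 1.2, -0.1]
grip_width: 0.0719
grip_force: 0.0
```

Run:
```python
from h import *
row(644.4,-207.9,29,111.8)
c=snap('top','top4');P=cloud(c);Z=P[...,2]
hsv=cv2.cvtColor(c['pixels'],cv2.COLOR_BGR2HSV);H,S,V=[hsv[...,i].astype(int) for i in range(3)]
print('disp',fit(c,Z>.042,.05,(165,240,155,215)),fit(c,(V<85)|((S>70)&(H>40)&(H<90)),.05,(180,228,163,207)))
print('stand',fit(c,Z>.02,.03,(165,240,155,215)))
m=(np.hypot(P[...,0]-.4377,P[...,1]-.0218)<.045)
print('spacer',fit(c,(Z>.045)&m,.054,(245,300,245,305)), np.percentile(Z[m&(Z>.045)],[50,95]))
print('jig',fit(c,(V>150)&(S<60)|(V<70)|((S>120)&((H<8)|(H>172))),.006,(245,300,245,305)))
```

```text
t 18.7 row [-6.0e-02 -2.0e-03  2.7e+00] [-0.0005 -0.0011  0.0026] grip 0.0719 0.0 F [-1.1  1.2 -0.1]
disp [611.1 174.7 161.   98.  -88.5] [642.6 141.3  63.   38.7  61.7]
stand [621.6 178.8 164.7 113.9 -88.4]
spacer [440.3  19.7 122.6 115.1   1.5] [0.77610945 0.77933736]Traceback (most recent call last):
  File "<stdin>", line 9, in <module>
  File "h.py", line 21, in fit
    k=1+np.argmax(s[1:,4]);m=(l==k).astype(np.uint8)
        ~~~~~~~~~^^^^^^^^^
    return _wrapfunc(a, 'argmax', axis=axis, out=out, **kwds)
    return bound(*args, **kwds)
ValueError: attempt to get argmax of an empty sequence
```

The arm hides the stand from the top camera, so I'll check that later. Now grasping the circuit module.

Call:
move_arm([
  [[-0.06,0,1.0,0,0,0],[-0.06,0,1.9,0,0,0],[-0.06,0,2.3,0,0,0],[-0.06,0,2.55,0,0,0],[-0.06,0,2.67,0,0,0],[-0.06,0,2.67,0,0,0],[-0.06,0,2.67,0,0,0]],
])

```text
time: 19.62
position: [0.6449, -0.2105, 0.2134]
tool_rot: [0.561, 0.828, 0.0, 0.001]
ft_force: [0.8, -0.1, 0.4]
grip_width: 0.0714
grip_force: 0.0
```

Call:
move_arm([
  [[0,0,0,0,0,0],[0,0,0,0,0,0],[0,0,0,0,0,0],[0,0,0,0,0,0],[0,0,0,0,0,0],[0,0,0,0,0,0],[0,0,0,0,0,0]],
], claw=1, squeeze=20)

```text
time: 20.5
position: [0.6446, -0.2103, 0.2125]
tool_rot: [0.561, 0.828, 0.0, 0.0]
ft_force: [0.5, -0.4, 0.7]
grip_width: 0.0478
grip_force: 20.0
```

Call:
move_arm([
  [[0,0,-0.2,0,0,0],[0,0,-0.6,0,0,0],[0,0,-1.4,0,0,0],[0,0,-2.2,0,0,0],[0,0,-2.6,0,0,0],[0,0,-2.6,0,0,0]],
])

```text
time: 21.25
position: [0.6448, -0.2104, 0.3182]
tool_rot: [0.561, 0.828, 0.0, 0.002]
ft_force: [0.1, -0.1, -1.8]
grip_width: 0.0478
grip_force: 20.0
```

Run:
```python
from h import *
row(444.1,291.5,90,70.6)
```

```text
t 21.25 row [13.517  0.     1.119] [0.003  0.0017 0.7191] grip 0.0478 20.0 F [ 0.1 -0.1 -1.8]
```

Call:
move_arm([
  [[1.0,0,0,0,0,0.05],[2.3,0,0,0,0,0.15],[3.7,0,0,0,0,0.27],[5.1,0,0,0,0,0.4],[6.5,0,0,0,0,0.53],[7.9,0,0,0,0,0.65],[9.3,0,0,0,0,0.719],[10.7,0,0,0,0,0.719],[12.0,0,0.3,0,0,0.719],[13.0,0,0.7,0,0,0.719],[13.46,0,1.12,0,0,0.719],[13.46,0,1.12,0,0,0.719]],
])

```text
time: 22.75
position: [0.4435, 0.2899, 0.2696]
tool_rot: [0.815, 0.579, -0.002, -0.0]
ft_force: [-0.9, 0.2, -1.6]
grip_width: 0.0481
grip_force: 20.0
```

Call:
move_arm([
  [[0,0,0,0,0,0],[0,0,0,0,0,0],[0,0,0,0,0,0]],
])

```text
time: 23.12
position: [0.4453, 0.2888, 0.2721]
tool_rot: [0.817, 0.577, 0.001, 0.0]
ft_force: [0.4, 0.2, -1.7]
grip_width: 0.0481
grip_force: 20.0
```

Run:
```python
from h import *
row(443.3,289.3,12.5,70.6)
c=snap('top','top5');P=cloud(c);Z=P[...,2]
hsv=cv2.cvtColor(c['pixels'],cv2.COLOR_BGR2HSV);H,S,V=[hsv[...,i].astype(int) for i in range(3)]
def f(n,*a):
    try: print(n,fit(*a))
    except Exception as e: print(n,'hidden')
f('disp',c,(Z>.042)&(Z<.07),.05,(165,240,155,215))
f('stand',c,(Z>.02)&(Z<.07),.03,(165,240,155,215))
f('bat',c,Z>.016,.024,(335,420,155,215))
f('spacer',c,(Z>.045)&(Z<.07),.054,(245,300,245,305))
f('jig',c,(V>150)&(S<60)|(V<70)|((S>120)&((H<8)|(H>172))),.006,(245,300,245,305))
cv2.imwrite('pics/top5c.png',cv2.resize(c['pixels'][140:320,90:330],None,fx=3,fy=3,interpolation=cv2.INTER_CUBIC))
```

```text
t 23.125 row [-0.005 -0.053  1.94 ] [ 0.0009 -0.0007 -0.0016] grip 0.0481 20.0 F [ 0.4  0.2 -1.7]
disp [625.6 182.5  76.4  40.5  81.4]
stand [626.8 183.5 117.9  86.1  81.5]
bat [ 641.1 -204.4  123.    64.6  -73.3]
spacer [436.6  21.5  51.5  17.6  81.6]
jig [466.4  18.6  71.9  39.2  89.2]
```

View pics/top5c.png

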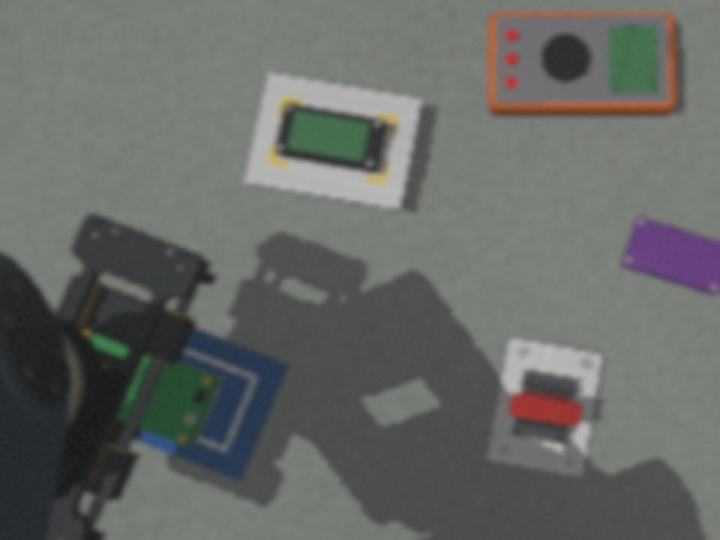

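The display sits inside its yellow marks, within about 1.5 mm and aligned, and the spacer is centred in the jig. The circuit module is above the pad, so I'll lower it.

Call:
move_arm([
  [[0,-0.05,0.6,0,0,0],[0,-0.05,1.1,0,0,0],[0,-0.05,1.5,0,0,0],[0,-0.05,1.75,0,0,0],[0,-0.05,1.86,0,0,0],[0,-0.05,1.88,0,0,0],[0,-0.05,1.88,0,0,0],[0,-0.05,1.88,0,0,0]],
])

```text
time: 24.18
position: [0.4428, 0.2904, 0.1968]
tool_rot: [0.816, 0.578, 0.0, 0.0]
ft_force: [-0.4, 0.0, -1.0]
grip_width: 0.0479
grip_force: 20.0
```

Run:
```python
from h import *
row(443.3,289.3,12.5,70.6)
```

```text
t 24.175 row [-0.021  0.02   0.058] [ 0.0007 -0.0006  0.0002] grip 0.0479 20.0 F [-0.4  0.  -1. ]
```

Call:
move_arm([
  [[-0.02,0.02,0.03,0,0,0],[-0.02,0.02,0.05,0,0,0],[-0.02,0.02,0.05,0,0,0],[-0.02,0.02,0.05,0,0,0]],
])

```text
time: 24.68
position: [0.4432, 0.2892, 0.1945]
tool_rot: [0.816, 0.578, 0.0, 0.0]
ft_force: [0.6, -0.4, -0.1]
grip_width: 0.0476
grip_force: 20.0
```

Call:
move_arm([
  [[0,0,0.02,0,0,0],[0,0,0.02,0,0,0],[0,0,0.02,0,0,0]],
])

```text
time: 25.05
position: [0.4432, 0.2892, 0.1944]
tool_rot: [0.816, 0.578, 0.0, 0.0]
ft_force: [-0.4, -1.9, 6.7]
grip_width: 0.0478
grip_force: 20.0
```

Contact is at the expected height. Releasing and heading back for the battery.

Call:
move_arm([
  [[0,0,0,0,0,0],[0,0,0,0,0,0],[0,0,0,0,0,0],[0,0,0,0,0,0],[0,0,0,0,0,0]],
], claw=-0.65)

```text
time: 25.68
position: [0.4432, 0.2892, 0.1934]
tool_rot: [0.816, 0.578, -0.0, -0.0]
ft_force: [0.0, 0.2, -0.0]
grip_width: 0.0712
grip_force: 0.0
```

Call:
move_arm([
  [[0,0,-0.3,0,0,0],[0,0,-1,0,0,0],[0,0,-2,0,0,0],[0,0,-3,0,0,0],[0,0,-3,0,0,0],[0,0,-3,0,0,0]],
])

```text
time: 26.42
position: [0.4428, 0.2891, 0.3137]
tool_rot: [0.816, 0.578, -0.0, -0.0]
ft_force: [-0.6, 0.1, -0.2]
grip_width: 0.0717
grip_force: 0.0
```

Run:
```python
from h import *
row(641.1,-204.4,120,106.7)
```

```text
t 26.425 row [-9.99   8.774  0.293] [-1.000e-04  1.000e-04 -6.299e-01] grip 0.0717 0.0 F [-0.6  0.1 -0.2]
```

Call:
move_arm([
  [[-9.99,8.77,0.2,0,0,-0.632],[-9.99,8.77,0.2,0,0,-0.632],[-9.99,8.77,0.2,0,0,-0.632],[-9.99,8.77,0.2,0,0,-0.632],[-9.99,8.77,0.2,0,0,-0.632],[-9.99,8.77,0.2,0,0,-0.632],[-9.99,8.77,0.2,0,0,-0.632],[-9.99,8.77,0.2,0,0,-0.632],[-9.99,8.77,0.2,0,0,-0.632],[-9.99,8.77,0.2,0,0,-0.632],[-9.99,8.77,0.2,0,0,-0.632],[-9.99,8.77,0.2,0,0,-0.632]],
], claw=-0.98)

```text
time: 27.92
position: [0.6407, -0.2025, 0.3046]
tool_rot: [0.595, 0.803, -0.0, -0.002]
ft_force: [-0.2, 0.4, 0.1]
grip_width: 0.0862
grip_force: 0.0
```

Call:
move_arm([
  [[0,0,0,0,0,0],[0,0,0,0,0,0],[0,0,0,0,0,0]],
])

```text
time: 28.3
position: [0.6414, -0.2037, 0.3058]
tool_rot: [0.596, 0.803, 0.0, 0.0]
ft_force: [0.3, 0.8, -0.1]
grip_width: 0.0861
grip_force: 0.0
```

Run:
```python
from h import *
row(641.1,-204.4,5,106.5)
c=snap('side','side6');cv2.imwrite('pics/side6c.png',cv2.resize(c['pixels'][150:350,200:460],None,fx=3,fy=3,interpolation=cv2.INTER_CUBIC))
```

```text
t 28.3 row [-0.013 -0.013  2.97 ] [0.0002 0.0002 0.0062] grip 0.0861 0.0 F [ 0.3  0.8 -0.1]
```

View pics/side6c.png

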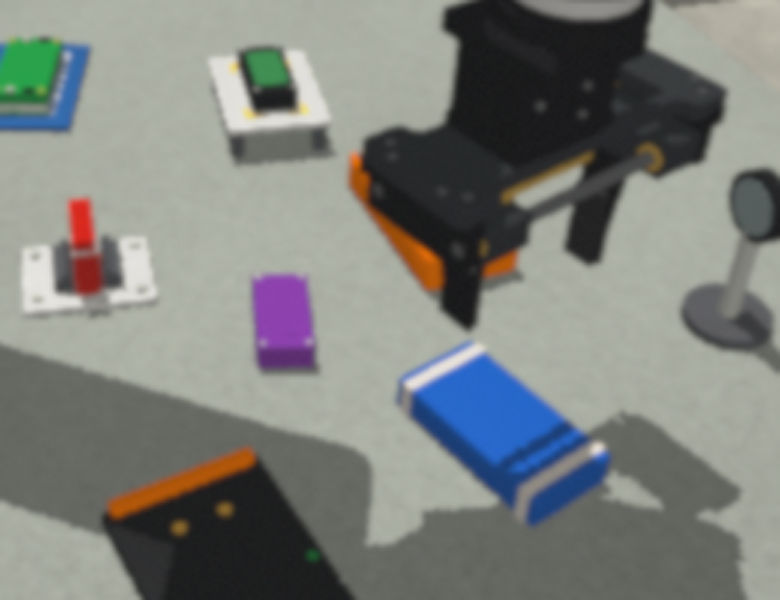

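The open fingers straddle the battery, clear of the meter and lamp. Descending.

Call:
move_arm([
  [[0,-0.01,1.0,0,0,0],[0,-0.01,1.9,0,0,0],[0,-0.01,2.4,0,0,0],[0,-0.01,2.75,0,0,0],[0,-0.01,2.9,0,0,0],[0,-0.01,2.93,0,0,0],[0,-0.01,2.93,0,0,0],[0,-0.01,2.93,0,0,0]],
])

```text
time: 29.35
position: [0.6413, -0.2044, 0.1892]
tool_rot: [0.596, 0.803, 0.0, 0.001]
ft_force: [-0.7, 0.6, 0.5]
grip_width: 0.0862
grip_force: 0.0
```

Call:
move_arm([
  [[0,0,0,0,0,0],[0,0,0,0,0,0],[0,0,0,0,0,0],[0,0,0,0,0,0],[0,0,0,0,0,0],[0,0,0,0,0,0],[0,0,0,0,0,0]],
], claw=1, squeeze=35)

```text
time: 30.22
position: [0.6411, -0.2043, 0.1884]
tool_rot: [0.596, 0.803, 0.0, 0.0]
ft_force: [0.8, 0.1, 0.6]
grip_width: 0.0618
grip_force: 35.0
```

Call:
move_arm([
  [[0,0,-0.1,0,0,0],[0,0,-0.3,0,0,0],[0,0,-0.8,0,0,0],[0,0,-1.4,0,0,0],[0,0,-1.5,0,0,0],[0,0,-1.5,0,0,0]],
])

```text
time: 30.98
position: [0.6409, -0.2043, 0.2491]
tool_rot: [0.596, 0.803, 0.0, 0.0]
ft_force: [-0.2, -0.1, -3.9]
grip_width: 0.0618
grip_force: 35.0
```

Run:
```python
from h import *
row(460.5,-265.2,70,99)
c=dict(np.load('pics/top5.npz'));hsv=cv2.cvtColor(c['pixels'],cv2.COLOR_BGR2HSV);H,S,V=[hsv[...,i].astype(int) for i in range(3)]
m=(S>120)&(H<20)
print([fit(c,m,.018,r) for r in((355,385,235,305),(420,450,235,305))], fit(c,(V<70)|m,.012,(350,460,235,305)))
```

```text
t 30.975 row [-0.153 -4.758 -0.076] [0.0007 0.0006 0.1364] grip 0.0618 35.0 F [-0.2 -0.1 -3.9]
[array([ 448.4, -189.8,   93. ,   13.2,    9.3]), array([ 471.7, -337.5,   93.1,   12.6,    9.1])] [ 460.7 -265.1  163.6   98.4  -81. ]
```

Call:
move_arm([
  [[-0.03,-0.9,0,0,0,0.03],[-0.06,-1.9,0,0,0,0.06],[-0.1,-2.9,0,0,0,0.1],[-0.13,-3.8,0,0,0,0.136],[-0.14,-4.4,0,0,0,0.136],[-0.14,-4.74,0,0,0,0.136],[-0.14,-4.76,0,0,0,0.136],[-0.14,-4.76,0,0,0,0.136],[-0.14,-4.76,0,0,0,0.136],[-0.14,-4.76,0,0,0,0.136]],
])

```text
time: 32.22
position: [0.4609, -0.2645, 0.2483]
tool_rot: [0.649, 0.761, 0.0, 0.0]
ft_force: [-0.3, -0.2, -4.2]
grip_width: 0.0616
grip_force: 35.0
```

Run:
```python
from h import *
row(460.4,-264.5,16.4,99)
c=snap('side','side7');cv2.imwrite('pics/side7c.png',cv2.resize(c['pixels'][220:420,180:440],None,fx=3,fy=3,interpolation=cv2.INTER_CUBIC))
```

```text
t 32.225 row [ 0.003 -0.013  1.249] [0.0004 0.0003 0.0013] grip 0.0616 35.0 F [-0.3 -0.2 -4.2]
```

View pics/side7c.png

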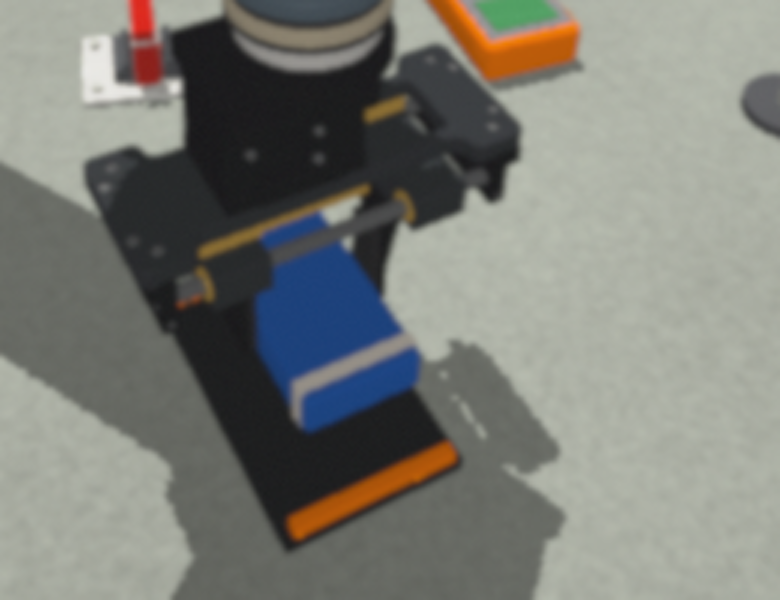

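The battery hangs level over the dock, parallel to its edges and clear of the lips. Lowering.

Call:
move_arm([
  [[0,-0.01,0.4,0,0,0],[0,-0.01,0.8,0,0,0],[0,-0.01,1.05,0,0,0],[0,-0.01,1.15,0,0,0],[0,-0.01,1.2,0,0,0],[0,-0.01,1.2,0,0,0],[0,-0.01,1.2,0,0,0]],
])

```text
time: 33.15
position: [0.4601, -0.2649, 0.2007]
tool_rot: [0.649, 0.761, -0.0, 0.0]
ft_force: [-0.4, -0.6, -4.0]
grip_width: 0.0618
grip_force: 35.0
```

Call:
move_arm([
  [[0,0,0.02,0,0,0],[0,0,0.04,0,0,0],[0,0,0.04,0,0,0],[0,0,0.04,0,0,0]],
])

```text
time: 33.65
position: [0.46, -0.2648, 0.1988]
tool_rot: [0.649, 0.761, 0.0, -0.0]
ft_force: [-0.3, 0.2, -3.3]
grip_width: 0.0615
grip_force: 35.0
```

Call:
move_arm([
  [[0,0,0.02,0,0,0],[0,0,0.02,0,0,0],[0,0,0.02,0,0,0]],
])

```text
time: 34.02
position: [0.46, -0.2648, 0.1984]
tool_rot: [0.649, 0.761, -0.0, 0.0]
ft_force: [-1.5, 0.2, 3.2]
grip_width: 0.0616
grip_force: 35.0
```

Call:
move_arm([
  [[0,0,0,0,0,0],[0,0,0,0,0,0],[0,0,0,0,0,0],[0,0,0,0,0,0],[0,0,0,0,0,0]],
], claw=-0.9)

```text
time: 34.65
position: [0.46, -0.2648, 0.1979]
tool_rot: [0.649, 0.761, 0.0, 0.0]
ft_force: [0.2, 0.1, -0.7]
grip_width: 0.0825
grip_force: 0.0
```

Call:
move_arm([
  [[0,0,-0.3,0,0,0],[0,0,-1,0,0,0],[0,0,-2,0,0,0],[0,0,-3,0,0,0],[0,0,-4,0,0,0],[0,0,-4,0,0,0]],
])

```text
time: 35.4
position: [0.4606, -0.2653, 0.3619]
tool_rot: [0.649, 0.761, -0.0, 0.004]
ft_force: [0.2, 0.7, -0.1]
grip_width: 0.0826
grip_force: 0.0
```

Run:
```python
from h import *
row(189,-596,222,99)
```

```text
t 35.4 row [-7.107 -7.998 -1.049] [0.0054 0.0067 0.0006] grip 0.0826 0.0 F [ 0.2  0.7 -0.1]
```

Call:
move_arm([
  [[-7.1,-8,-1,0,0,0.9],[-7.1,-8,-1,0,0,0.9],[-7.1,-8,-1,0,0,0.9],[-7.1,-8,-1,0,0,0.9],[-7.1,-8,-1,0,0,0.9],[-7.1,-8,-1,0,0,0.9],[-7.1,-8,-1,0,0,0.9],[-7.1,-8,-1,0,0,0.9],[-7.1,-8,-1,0,0,0.9],[-7.1,-8,-1,0,0,0.9],[-7.1,-8,-1,0,0,0.9],[-7.1,-8,-1,0,0,0.9]],
])

```text
time: 36.9
position: [0.1893, -0.5949, 0.398]
tool_rot: [0.915, 0.403, 0.0, -0.0]
ft_force: [-1.5, 0.6, -0.7]
grip_width: 0.0827
grip_force: 0.0
```

Run:
```python
from h import *
c=snap('top','top8');P=cloud(c);Z=P[...,2]
hsv=cv2.cvtColor(c['pixels'],cv2.COLOR_BGR2HSV);H,S,V=[hsv[...,i].astype(int) for i in range(3)]
def f(n,*a):
    try: print(n,fit(*a))
    except Exception as e: print(n,'hidden')
f('disp',c,(Z>.042),.05,(165,240,155,215))
f('stand',c,(Z>.02),.03,(165,240,155,215))
f('spacer',c,(Z>.045),.054,(245,300,245,305))
f('jig',c,(V>150)&(S<60)|(V<70)|((S>120)&((H<8)|(H>172))),.006,(245,300,245,305))
f('circ',c,(Z>.017),.026,(100,200,230,310))
f('circcol',c,(S>80)&(H>40)&(H<85),.026,(100,200,230,310))
f('bat',c,(Z>.026),.034,(350,460,235,305))
f('meter',c,(Z>.02),.034,(245,325,135,185)); c0=dict(np.load('pics/top0.npz')); f('meter0',c0,cloud(c0)[...,2]>.02,.034,(245,325,135,185))
cv2.imwrite('pics/top8c.png',cv2.resize(c['pixels'][130:330,90:460],None,fx=2.1,fy=2.1,interpolation=cv2.INTER_CUBIC))
```

```text
disp [625.6 182.5  76.4  40.6  81.1]
stand [626.8 183.5 117.9  86.1  81.5]
spacer [436.7  21.5  51.5  17.7  81.6]
jig [437.7  21.9  89.7  68.4  -8.6]
circ [443.5 288.3 100.3  50.5  70.8]
circcol [443.8 286.4  95.8  48.3  71.1]
bat [ 459.8 -265.   123.3   64.   -81. ]
meter [689.9   3.6 142.   77.2 -88.4]
meter0 [688.7   2.6 140.1  79.4 -88.4]
```

View pics/top8c.png

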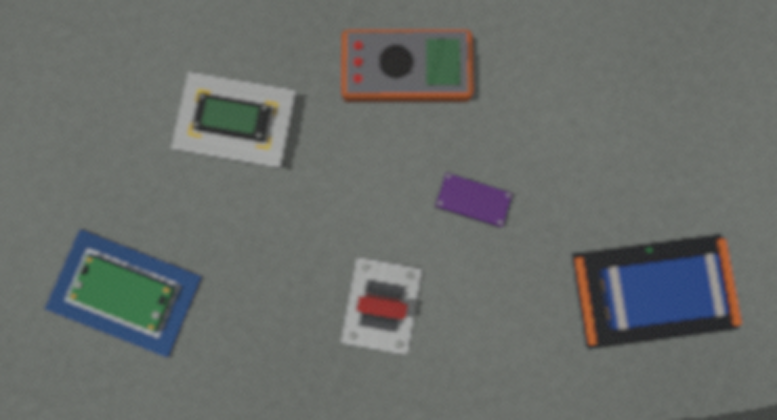

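Run:
```python
from h import *
t=cv2.imread('pics/top8.png');c=snap('side','side8');s=c['pixels']
f=lambda I,u,v,w,h,k:cv2.resize(I[v:v+h,u:u+w],None,fx=k,fy=k,interpolation=cv2.INTER_CUBIC)
cv2.imwrite('pics/pad8.png',np.hstack([f(t,108,235,80,66,5),f(s,180,145,80,66,5)]))
ct=dict(np.load('pics/top8.npz'));P=cloud(ct);Z=P[...,2]
for z in(.022,.024): print(fit(ct,Z>z,.026,(100,200,230,310)))
```

```text
[443.4 288.9  99.3  49.9  70.5]
[443.5 289.5  98.2  49.5  70.6]
```

View pics/pad8.png

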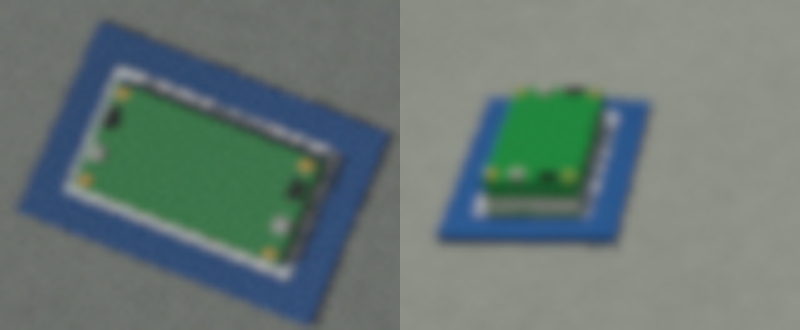

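The crops show the circuit module flat on the pad, inside the outline and parallel to it, with its centre about 2 mm off. The display and battery are within 1.5 mm and the spacer is fully down. The meter and the purple look-alike haven't moved. Handing in.

```bash
python3 -c "
from rig import *
print(hand_in())"
```

```text
the job is handed in; nothing more can be done
None
```

The job is handed in: spacer, display, circuit module and battery are each set down in their places, centred to within about 2 mm by the last camera check, in about 37 of the 115 s, but the hand-in returned no verdict.

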